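# Comb the pencils into the grooved tray

## Task

Take the rake from its felt pad, set it on the tray's red landing and comb it right across the grooves onto the yellow landing, its runners kept lightly pressed on the deck all the way, so that all four loose pencils drop fully into grooves and lie parallel; comb again if any stays out. Press gently (never more than about 15 N), move the pencils only with the rake, and disturb nothing else on the table. Then stand the rake upright, back on its pad.

Things in the scene. Friction and masses are not known exactly. Their poses are not given: they have to be found in the camera images.
- tray: wooden pencil tray fixed to the table, 150 (x) x 286 (y) mm, walls 30 mm high; origin under its centre. In it a deck, 130 (x) x 264 (y): twelve grooves along x, 12.5 mm wide, 10.5 deep, centres 17 mm apart (y -93.5 to +93.5 mm), between flat green ridges 4.5 mm wide; at the -y end a flat red landing (y -132 to -104 mm), at the +y end a yellow one (104 to 132), both level with the ridge tops
- deck_nominal (a point): fixed point of the tray, 40.5 mm above its origin: where the middle of the ridge tops is when unloaded. The deck is out of level, tipped about the tray's x axis by an unknown angle, up to 2.3 degrees either way, so a landing may be 5 mm higher or lower than this; find it by feel. The deck floats on springs: sinks about 1 mm per 6 N, 12 mm at most, and springs back; gentle loads do not change the tip
- rake: hand rake standing upright on its pad, 160 to 260 g; origin at the centre of its underside. Head 98 (x) x 28 (y) mm, on two steel runners (x = -45 and +45 mm, 8 wide, y -14 to +14, ends rounded 3 mm) that bridge the grooves. Between them, flush with their +y ends, six teeth in a row along x end 2 mm above the soles. Combs towards its own +y, x axis along the grooves; yaw within 0.7 rad of the tray's to start with
- rake_handle (a point): point on the rake's axis, 75 mm above the runners' soles, in its red upright handle block: 32 mm (x) x 22 mm (y), from 36 to 97 mm above the soles; axes as the rake's. Gripped across the 22 mm (fingers closing along y) it is held stiffly against drag
- pad: blue felt pad fixed to the table, 150 (x) x 80 (y) x 4 mm, where the rake stands, lengths along x; origin under its centre. On the left or on the right of the tray
- pencil1: red hexagonal pencil, 92 mm long along its x axis, 9 mm across flats, 14 g; origin at its middle, on its axis. Slippery. Starts lying askew across the ridges, about 8 mm or more from a landing; drops into a groove, wholly below the ridge tops, when turned parallel and pushed over it. Half dropped, it may be pinched between teeth and ridge: resistance is felt; ease back and it drops
- pencil2: blue hexagonal pencil, 92 mm long along its x axis, 9 mm across flats, 14 g; origin at its middle, on its axis. Slippery. Starts lying askew across the ridges, about 8 mm or more from a landing; drops into a groove, wholly below the ridge tops, when turned parallel and pushed over it. Half dropped, it may be pinched between teeth and ridge: resistance is felt; ease back and it drops
- pencil3: yellow hexagonal pencil, 92 mm long along its x axis, 9 mm across flats, 14 g; origin at its middle, on its axis. Slippery. Starts lying askew across the ridges, about 8 mm or more from a landing; drops into a groove, wholly below the ridge tops, when turned parallel and pushed over it. Half dropped, it may be pinched between teeth and ridge: resistance is felt; ease back and it drops
- pencil4: orange hexagonal pencil, 92 mm long along its x axis, 9 mm across flats, 14 g; origin at its middle, on its axis. Slippery. Starts lying askew across the ridges, about 8 mm or more from a landing; drops into a groove, wholly below the ridge tops, when turned parallel and pushed over it. Half dropped, it may be pinched between teeth and ridge: resistance is felt; ease back and it drops
- tub: green open plastic tub of paint tubes, 130 x 90 x 65 mm, about 85 mm to the tube tips; origin under its centre. Bystander; on the opposite side of the tray from the pad
- brushcup: black cup of brushes, 76 mm across, brushes to 185 mm high; origin under its centre. Bystander
- bottle: clear plastic bottle with blue cap, 64 mm across, 190 mm high; origin under its centre. Bystander
- glassbottle: green glass bottle with brass cap, 76 mm across, 210 mm high; origin under its centre. Bystander
- jar: blue glaze jar with white lid, 68 mm across, 75 mm high; origin under its centre. Bystander
- knife: palette knife (spatula), about 230 mm long, lying flat beyond the tray. Bystander

How it is judged:
By the outcome, as a careful person would: the job done as asked, in the order asked, and still so for the second after the job is handed in, with the robot touching nothing.
It also fails if it takes over 70 s, if anything falls off the work surface, if the arm or the gripper's body presses on something with over 40 N, if the wrist force passes 120 N, or if a joint passes its speed limit or range.

## Robot

A 6-joint arm with a two-finger parallel gripper is mounted at the origin on the work surface. World frame = base frame: x ahead of the robot, y to its left, z up, the work surface at z = 0. Lengths are in m, angles in rad, forces in N, time in s.
With the tool pointing down it reaches from about 0.325 to 0.75 m from the base axis. Payload 7.6 kg.
Tool frame: the origin (TCP) lies midway between the tips of the shut fingers; the grasp point (between the pads) lies 19 mm behind it; z points along the fingers, y is the line along which they close (so a half turn about z gives the same grasp; the last joint's range is limited). The gripper opens to 85 mm and grips with 20 to 120 N. Pads are 22 mm wide; open, the fingers measure 114 mm over their backs; the gripper's body (76 mm by 85 mm) begins 54 mm behind the grasp point. The pads swing forward as they close: fully open they stand 13 mm farther back than shut.
Start: joints at [1.161, 0.052, 1.401, -0, 1.689, -0.07], TCP at [0.175, 0.495, 0.231] pointing down, gripper open.
Joint ranges: [-2.9, 2.9], [-0.91, 2.17], [0.12, 2.37], [-1.06, 4.2], [0.26, 2.73], [-2.93, 2.93]. Speed limits (rad/s): [2.57, 2.57, 3.01, 3.14, 3.14, 3.14].

## Interface

Orientations are given as [roll, pitch, yaw] about the fixed x, y, z axes, in that order (R = Rz(yaw) Ry(pitch) Rx(roll)).
In Python, from cell import status, viewer, workorder, models gives the robot as it stands. The module is installed in compiled form; this text tells all that it offers.
- The arm moves only by the tool jog_arm, never from a script. Its argument "motion" is a list of rows, each a list of 7 numbers: the shift along the tool's x, y, z in mm, then the turn, a rotation vector about the tool's x, y, z in rad, then the finger opening in mm, from 0 to 85.4. In form: [[tx, ty, tz, rx, ry, rz, gripper], ...]. A call has exactly 5 rows; each row shifts and turns the commanded pose from where the row before left it, along the tool's axes as they then stand; what a row does not reach is not made up. A row lasts 1/10 s, in which the tool goes at most 50 mm and 8.59 degrees, less where a joint would pass 70% of its speed; a pose out of reach is approached as far as the arm can. A call with a gripper value outside its range is refused whole. The fingers move at their own pace and stop on an object; the grip force is fixed at half the most. Time passes only in rows, so rows that do not move let the fingers close, or fill a call up. It gives the time, the measured TCP pose, the force, the opening and the grip force at its end, in the units of the state.
- status.state(): the state, without advancing time (a new reading comes with each control period).
- viewer.get_image(name): name is "scene" or "top"; returns a dict with "img" (384x512x3 uint8, red, green, blue), "fx", "fy", "cx", "cy" (pixels), "k1" (the pictures are not rectified: a ray, as slopes to the right and down, at radius r is drawn at 1 + k1 r^2 times it, then the intrinsics apply), "world_from_camera" (4x4, takes a point from camera to world coordinates). Camera axes: x right, y up, looking along -z (the intrinsics and any distortion apply to the point x, -y, -z); pixel columns grow to the right and rows downward; lengths in m; the calibration is good to about 2 mm. A picture is of the moment at which its call begins. There is no depth.
- workorder.close_job(): hands the job in; it is judged then, once.
Trained networks look in a picture, given as the dict that the camera call returned (one of the last four; its "shot" number tells which), for a name from the list of things; names that differ only in an ending like _2 or _b are one class to them, and where a whole thing is asked for, a point or a joint stands for the part that bears it (a point fixed in the world has none). Each returns a list of dicts, best first, with "conf" (0 to 1); they miss things now and then, are a little off and sometimes report something else, mostly with a low value. They report only what shows in the picture. A call takes as long as a camera call.
- models.recognise(picture, thing): "position" ([column, row] in pixels, amid what is visible of it).
- models.outline_of(picture, thing): "mask" (384x512 bool, what is visible of it) and "position" ([column, row] in pixels, amid what is visible of it).
The state is a dict: "clock": time; "joints": joint angles; "dq": joint speeds; "effort": joint torques, N m; "eef_pos": TCP position; "ee_rot": TCP orientation; "contact_force": force on the tool from outside, world axes, zero at the start; "wrist_torque": the same for the moment, N m; "opening": opening from 0.0 (shut) to 1.0 (fully open); "grip_force": force on a finger pad.
Only numpy, scipy, OpenCV 4.12 (cv2) and the standard library are available. Lean on these libraries where they do the work, as an engineer would, in place of code of your own. Each camera call takes 0.05 s, during which the arm holds its last target. There are 200 camera calls.

## Working session

There is one attempt and no reset: what is moved stays moved. The work goes in short steps, Python scripts to look and compute and a tool call to move; the robot and the scene stay as the last step left them, time stands still between calls to the robot, and variables do not carry over. Pictures are saved under pics/ and viewed, at most 10 in all, crops included, and the job is handed in when it is done.

Besides the shell and the picture viewer there is one more tool, called as name(argument=value, ...), one argument or row to a line, values as JSON. jog_arm: Moves the arm, as the interface text tells. Its arguments: {"type":"object","properties":{"motion":{"type":"array"}},"required":["motion"]}

```bash
mkdir -p pics
cat > h.py <<'E'
import numpy as np, cv2
from cell import status, viewer, workorder, models
def ray(p,px):
    xd=(px[0]-p["cx"])/p["fx"]; yd=(px[1]-p["cy"])/p["fy"]
    x,y=xd,yd
    for _ in range(20):
        s=1+p["k1"]*(x*x+y*y); x,y=xd/s,yd/s
    T=np.array(p["world_from_camera"]); return T[:3,3],T[:3,:3]@np.array([x,-y,-1])
def at(p,px,z):
    o,d=ray(p,px); return o+d*(z-o[2])/d[2]
def proj(p,P):
    T=np.array(p["world_from_camera"]); c=T[:3,:3].T@(np.array(P)-T[:3,3])
    x,y=c[0]/-c[2],-c[1]/-c[2]; s=1+p["k1"]*(x*x+y*y)
    return np.array([p["cx"]+p["fx"]*x*s,p["cy"]+p["fy"]*y*s])
def tri(p,a,q,b):
    o1,d1=ray(p,a);o2,d2=ray(q,b)
    s=np.linalg.lstsq(np.c_[d1,-d2],o2-o1,rcond=None)[0]
    u,v=o1+s[0]*d1,o2+s[1]*d2; return (u+v)/2,np.linalg.norm(u-v)
def shot(n,f=None):
    p=viewer.get_image(n)
    if f: cv2.imwrite("pics/"+f,cv2.resize(p["img"][:,:,::-1],None,fx=1.5,fy=1.5))
    return p
E
python3 - <<'E'
from h import *
np.set_printoptions(precision=4,suppress=True)
p=shot("top","t1.png");q=shot("scene","s1.png")
print(p["world_from_camera"],q["world_from_camera"],p["fx"],p["k1"])
for n in ["tray","rake","rake_handle","pad","pencil1","pencil2","pencil3","pencil4","tub","brushcup","bottle","glassbottle","jar","knife"]:
    for nm,c in (("top",p),("scene",q)):
        for r in models.outline_of(c,n)[:1]:
            m=r["mask"].astype(np.uint8); cn=max(cv2.findContours(m,0,2)[0],key=cv2.contourArea)
            b=cv2.boxPoints(cv2.minAreaRect(cn))
            print(n,nm,round(r["conf"],2),np.round(r["position"]),m.sum(),b.round().astype(int).tolist(), at(c,r["position"],0.0)[:2])
print(status.state())
E
```

```text
[[ 0.0366  0.977  -0.21    0.3709]
 [-0.9993  0.0352 -0.0104  0.0049]
 [-0.0028  0.2102  0.9776  1.1581]
 [ 0.      0.      0.      1.    ]] [[-0.7495 -0.5368  0.3875  1.1258]
 [ 0.662  -0.5999  0.4493  0.6045]
 [-0.0087  0.5933  0.805   1.1163]
 [ 0.      0.      0.      1.    ]] 403.812978324139 -0.037398738301161624
tray top 0.75 [271. 203.] 4890 [[217, 184], [316, 170], [324, 223], [225, 237]] [ 0.59   -0.0252]
tray scene 0.73 [250. 185.] 4191 [[194, 175], [222, 133], [307, 188], [279, 231]] [ 0.5844 -0.0218]
rake top 0.88 [372. 233.] 483 [[363, 250], [371, 215], [387, 219], [379, 254]] [ 0.5115 -0.3196]
rake scene 0.64 [210. 110.] 553 [[188, 100], [218, 90], [226, 115], [196, 125]] [ 0.4766 -0.3483]
rake_handle scene 0.82 [208. 114.] 417 [[188, 102], [217, 91], [225, 114], [196, 125]] [ 0.4958 -0.3381]
pad top 0.8 [367. 240.] 1002 [[346, 258], [359, 206], [388, 213], [374, 265]] [ 0.4929 -0.3054]
pad scene 0.79 [216. 124.] 563 [[186, 119], [232, 105], [237, 122], [192, 136]] [ 0.5031 -0.2822]
pencil1 top 0.58 [277. 198.] 92 [[266, 189], [269, 186], [289, 210], [287, 212]] [ 0.60
[... 1575 characters left out ...]
47, 290]] [0.7546 0.2078]
knife top 0.71 [310. 154.] 960 [[285, 153], [292, 133], [322, 143], [315, 163]] [ 0.7429 -0.1377]
knife scene 0.8 [176. 194.] 813 [[145, 146], [164, 136], [199, 205], [179, 215]] [ 0.768  -0.1431]
{'clock': 1.5, 'joints': array([ 1.1607,  0.0522,  1.4007,  0.    ,  1.6886, -0.0703]), 'dq': array([ 0.0011, -0.001 , -0.0007, -0.0006,  0.0002,  0.002 ]), 'effort': array([  0.0034, -38.1532, -36.0314,   0.0002,   0.0001,   0.    ]), 'eef_pos': array([0.175 , 0.495 , 0.2313]), 'ee_rot': array([3.1415, 0.    , 2.8018]), 'contact_force': array([ 0.3674, -0.4697, -0.2128]), 'wrist_torque': array([ 0.0329, -0.0415, -0.0458]), 'grip_force': 0.0, 'opening': 0.9996024962020154}
```

View pics/t1.png

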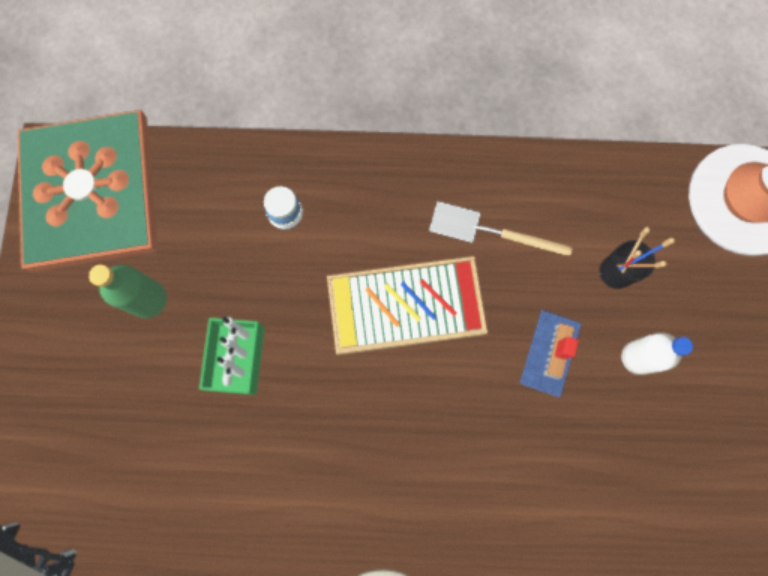

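View pics/s1.png

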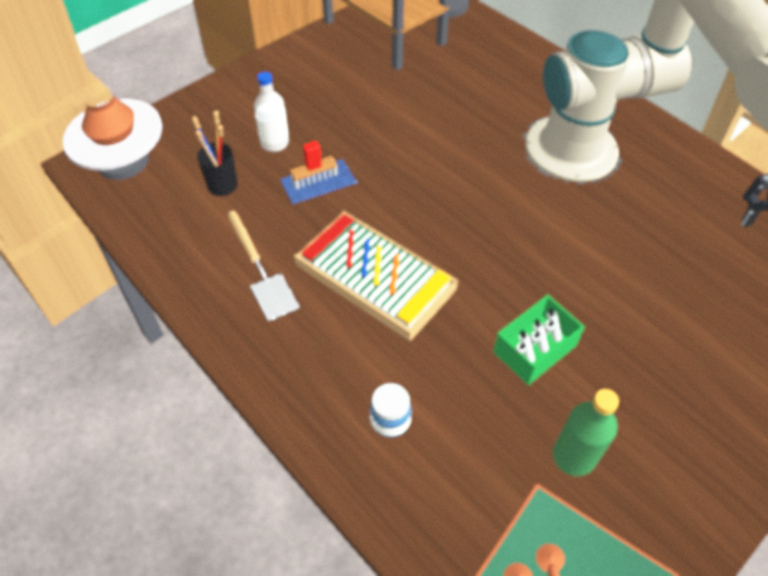

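```bash
cat > fit.py <<'E'
from h import *
from scipy.optimize import minimize
import itertools
np.set_printoptions(precision=4,suppress=True)
def box(x0,x1,y0,y1,z0,z1): return np.array(list(itertools.product((x0,x1),(y0,y1),(z0,z1))))/1e3
def place(b,x,y,yaw,z=0,tip=0):
    c,s=np.cos(yaw),np.sin(yaw); b=b.copy(); b[:,2]+=z+b[:,1]*tip
    return b@np.array([[c,s,0],[-s,c,0],[0,0,1]])+[x,y,0]
S=8
def soft(p,bs,roi):
    r0,r1,c0,c1=roi; m=np.zeros(((r1-r0)*S,(c1-c0)*S),np.uint8)
    for b in bs:
        uv=np.array([proj(p,P) for P in b]); uv=(uv+0.5-[c0,r0])*S
        cv2.fillConvexPoly(m,cv2.convexHull(np.round(uv*16-8).astype(np.int32)),255,shift=4)
    return cv2.resize(m,(c1-c0,r1-r0),interpolation=cv2.INTER_AREA)/255.
def hsv(p): return cv2.cvtColor(p["img"],cv2.COLOR_RGB2HSV).astype(int)
def fit(terms,x0,step):
    # terms: (pic, mask, fn(params)->boxes)
    def cost(v):
        e=0
        for p,m,f in terms:
            r,c=np.where(m>0); roi=(max(r.min()-8,0),r.max()+9,max(c.min()-8,0),c.max()+9)
            s=cv2.GaussianBlur(soft(p,f(v),roi),(0,0),.8); t=cv2.GaussianBlur(m[roi[0]:roi[1],roi[2]:roi[3]].astype(float),(0,0),.5); e+=((s-t)**2).sum()/m.sum()
        return e
    best=None
    for k in range(2):
        x=x0 if best is None else best.x
        sim=np.vstack([x]+[np.array(x)+np.eye(len(x))[i]*step[i] for i in range(len(x))])
        best=minimize(cost,x,method="Nelder-Mead",options=dict(initial_simplex=sim,xatol=1e-4,fatol=1e-4,maxiter=300))
    return best.x,best.fun
def region(p,m,P,rad):
    c=proj(p,P); r,cc=np.indices(m.shape); return (m&((r-c[1])**2+(cc-c[0])**2<rad**2))
E
cat > go.py <<'E'
from fit import *
p=shot("top");q=shot("scene")
T=[];R=[];PD=[];H=[]
for c in (p,q):
    h=hsv(c); hh,s,v=h[...,0],h[...,1],h[...,2]
    red=((hh<6)|(hh>174))&(s>150)&(v>110); yel=(hh>22)&(hh<34)&(s>130)&(v>140)
    blue=(hh>100)&(hh<122)&(s>90)&(v>60)
    def big(m):
        n,l,st,_=cv2.connectedComponentsWithStats(m.astype(np.uint8)); i=1+st[1:,4].argmax(); print(st[i]); return l==i
    T.append((c,big(region(c,red,[.59,-.14,.04],30)),lambda u:[place(box(-65,65,-132,-104,40,40.5),u[0],u[1],u[2],0,u[3])]))
    T.append((c,big(region(c,yel,[.58,.1,.04],30)),lambda u:[place(box(-65,65,104,132,40,40.5),u[0],u[1],u[2],0,u[3])]))
    hm=big(region(c,red,[.49,-.3,.07],35)); H.append((c,hm,lambda u:[place(box(-16,16,-11,11,36,97),u[0],u[1],u[2],.004)]))
    m=models.outline_of(c,"pad")[0]["mask"]; rk=models.outline_of(c,"rake")[0]["mask"]
    R.append((c,rk|hm,lambda u:[place(box(-16,16,-11,11,36,97),u[0],u[1],u[2],.004),place(box(-49,49,-14,14,0,36),u[0],u[1],u[2],.004)]))
    b=region(c,blue,[.49,-.3,0],45); full=(m|rk|hm|b)
    PD.append((c,full,lambda u:R[0][2](u[3:])+[place(box(-75,75,-40,40,0,4),*u[:3])]))
    im=c["img"].copy()
print("tray",*fit(T,[.585,-.02,.12,0],[.01,.01,.05,.02]))
print("handle",*fit(H,[.49,-.3,-.3],[.01,.01,.1]))
r,f=fit(R,[.49,-.3,-.3],[.01,.01,.1]);print("rake",r,f)
print("pad",*fit(PD,[.49,-.3,-.3,*r],[.01,.01,.1,.003,.003,.02]))
w=[]
for c in (p,q):
    u,v=proj(c,[.49,-.3,.04]).astype(int); w.append(cv2.resize(c["img"][v-32:v+32,u-32:u+32,::-1],None,fx=6,fy=6,interpolation=2))
cv2.imwrite("pics/crop1.png",np.hstack(w))
E
python3 go.py
```

```text
[304 175  17  45 410]
[222 185  16  46 449]
[370 225  16  14 171]
[202 144  33  29 284]
[265 180  36  35 405]
[202  94  13  19 194]
tray [ 0.5861 -0.024   0.1751  0.0157] 0.13420123324551025
handle [ 0.5069 -0.314  -0.3534] 0.13354850240282362
rake [ 0.5065 -0.3154 -0.2635] 0.13813065165736896
pad [ 0.5055 -0.3035 -0.3     0.5067 -0.3134 -0.2625] 0.03235198598916119
```

View pics/crop1.png

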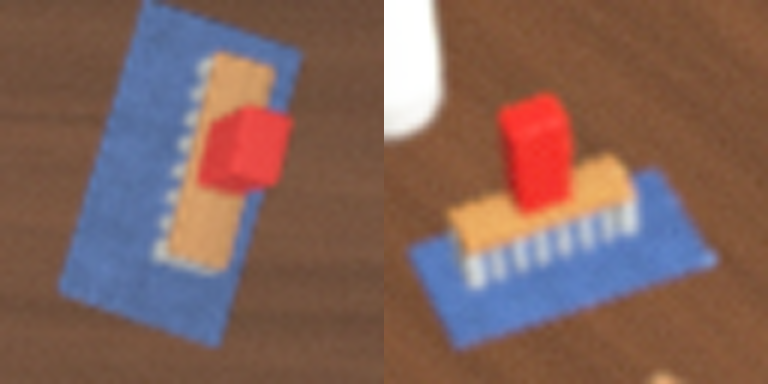

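```bash
cat > y.py <<'E'
from fit import *
p=shot("top");q=shot("scene")
def ang(c,a,b,z):
    o=proj(c,[.49,-.3,.04]).astype(int)-32
    A,B=[at(c,o+np.array(t)/6-.5+1/12,z) for t in (a,b)]; d=(B-A)[:2]; print(A[:2],B[:2],np.arctan2(d[1],d[0]).round(3),np.hypot(*d).round(4))
for z,a,b in [(.04,(168,262),(210,55)),(.04,(238,270),(275,65)),(.004,(60,290),(145,0)),(.004,(220,347),(303,50))]: ang(p,a,b,z)
print()
for z,a,b in [(.04,(637-384,205),(470-384,250)),(.04,(612-384,157),(450-384,207)),(.004,(715-384,262),(458-384,348))]: ang(q,a,b,z)
E
python3 y.py; python3 -c "
from h import *
print(status.state()['clock'])"
```

```text
[ 0.4588 -0.2863] [ 0.5556 -0.3077] -0.217 0.0992
[ 0.4562 -0.3185] [ 0.552  -0.3382] -0.202 0.0978
[ 0.4467 -0.2443] [ 0.5875 -0.2868] -0.293 0.147
[ 0.4226 -0.3196] [ 0.5656 -0.363 ] -0.294 0.1494

[ 0.4714 -0.2749] [ 0.5589 -0.3087] -0.368 0.0939
[ 0.4578 -0.3129] [ 0.5472 -0.3418] -0.313 0.094
[ 0.4459 -0.2416] [ 0.5893 -0.2853] -0.296 0.1499
1.9
```

```bash
cat >> h.py <<'E'
from scipy.spatial.transform import Rotation as Ro
def to(x,y,z,yaw,n):
    s=status.state(); R=Ro.from_euler('xyz',s['ee_rot']); G=Ro.from_euler('xyz',[np.pi,0,yaw])
    d=np.array([x,y,z])-s['eef_pos']; rv=(R.inv()*G).as_rotvec()
    print('clock',s['clock'],'pos',s['eef_pos'].round(4),s['ee_rot'].round(3),'F',s['contact_force'].round(1),'T',s['wrist_torque'].round(2),'op',round(s['opening'],3),s['grip_force'])
    print('translate in start frame mm',(R.inv().apply(d)*1e3).round(1),'in goal frame',(G.inv().apply(d)*1e3).round(1),'rot',rv.round(3),'per row /',n,(G.inv().apply(d)*1e3/n).round(1))
E
python3 -c "
from h import *
to(.507,-.313,.2,2.87,20)"
```

```text
clock 1.9 pos [0.175  0.495  0.2313] [3.141 0.    2.802] F [-0.2  0.9  0.3] T [-0.02 -0.08  0.01] op 1.002 0.0
translate in start frame mm [-582.4 -651.1   31.3] in goal frame [-536.6 -689.3   31.3] rot [ 0.     0.    -0.068] per row / 20 [-26.8 -34.5   1.6]
```

jog_arm(
  motion=[
    [0,0,0,0,0,-0.068,85],
    [-28,-36,1,0,0,0,85],
    [-28,-36,1,0,0,0,85],
    [-28,-36,1,0,0,0,85],
    [-28,-36,1,0,0,0,85],
  ],
)

```text
clock: 2.4
eef_pos: [0.2444, 0.3247, 0.2272]
ee_rot: [3.141, 0.0, 2.87]
contact_force: [0.7, -0.3, -0.3]
opening: 0.991
grip_force: 0.0
```

jog_arm(
  motion=[
    [-28,-36,1,0,0,0,85],
    [-28,-36,1,0,0,0,85],
    [-28,-36,1,0,0,0,85],
    [-28,-36,1,0,0,0,85],
    [-28,-36,1,0,0,0,85],
  ],
)

```text
clock: 2.9
eef_pos: [0.331, 0.1135, 0.2226]
ee_rot: [3.141, 0.001, 2.87]
contact_force: [0.9, 0.1, 0.1]
opening: 0.996
grip_force: 0.0
```

jog_arm(
  motion=[
    [-28,-36,1,0,0,0,85],
    [-28,-36,1,0,0,0,85],
    [-28,-36,1,0,0,0,85],
    [-28,-36,1,0,0,0,85],
    [-28,-36,1,0,0,0,85],
  ],
)

```text
clock: 3.4
eef_pos: [0.4176, -0.0978, 0.2175]
ee_rot: [3.141, 0.001, 2.869]
contact_force: [1.1, 0.8, 0.9]
opening: 0.995
grip_force: 0.0
```

```bash
python3 -c "
from h import *
to(.507,-.313,.2,2.87,5)"
```

```text
clock 3.4 pos [ 0.4176 -0.0978  0.2175] [3.141e+00 1.000e-03 2.869e+00] F [1.1 0.8 0.9] T [ 0.03 -0.04 -0.04] op 0.995 0.0
translate in start frame mm [-143.9 -183.2   17.6] in goal frame [-143.8 -183.3   17.5] rot [ 0.     0.001 -0.001] per row / 5 [-28.8 -36.7   3.5]
```

jog_arm(
  motion=[
    [-28.7,-36.6,3,0,0,0,85],
    [-28.7,-36.6,3,0,0,0,85],
    [-28.7,-36.6,3,0,0,0,60],
    [-28.7,-36.6,3,0,0,0,60],
    [-28.7,-36.6,3,0,0,0,60],
  ],
)

```text
clock: 3.9
eef_pos: [0.5068, -0.3125, 0.202]
ee_rot: [3.141, 0.0, 2.87]
contact_force: [0.9, 1.0, 0.8]
opening: 0.702
grip_force: 0.0
```

jog_arm(
  motion=[
    [0,0,10,0,0,0,60],
    [0,0,15,0,0,0,60],
    [0,0,15,0,0,0,60],
    [0,0,10,0,0,0,60],
    [0,0,0,0,0,0,60],
  ],
)

```text
clock: 4.4
eef_pos: [0.5056, -0.3091, 0.1505]
ee_rot: [3.141, -0.003, 2.871]
contact_force: [0.5, 1.0, 0.7]
opening: 0.703
grip_force: 0.0
```

```bash
python3 -c "
from h import *
to(.507,-.313,.06,2.87,5)
p=shot('top');q=shot('scene');w=[]
for c in (p,q):
    u,v=proj(c,[.507,-.313,.09]).astype(int); print(u,v,proj(c,[.507,-.313,.101])); w.append(cv2.resize(c['img'][v-32:v+32,u-32:u+32,::-1],None,fx=6,fy=6,interpolation=2))
cv2.imwrite('pics/crop2.png',np.hstack(w))"
```

```text
clock 4.4 pos [ 0.5056 -0.3091  0.1505] [ 3.141e+00 -3.000e-03  2.871e+00] F [0.5 1.  0.7] T [-0.02 -0.05  0.03] op 0.703 0.0
translate in start frame mm [-2.6 -3.5 90.5] in goal frame [-2.4 -3.4 90.5] rot [ 0.001 -0.003  0.001] per row / 5 [-0.5 -0.7 18.1]
379 231 [380.34326874 230.53222405]
207 99 [207.33134248  96.92212633]
```

View pics/crop2.png

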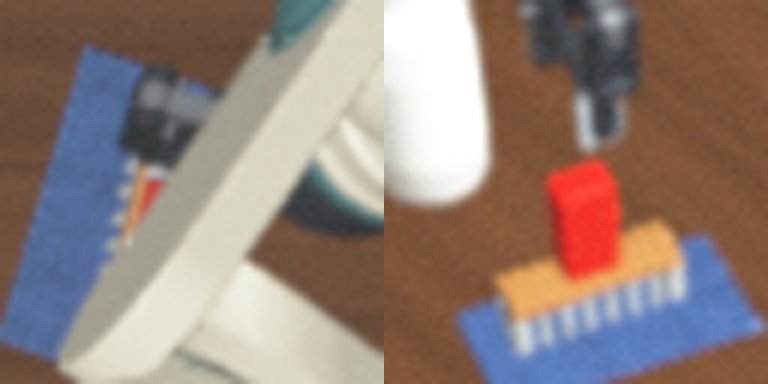

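jog_arm(
  motion=[
    [-2.4,-3.4,15,0,0,0,60],
    [0,0,20,0,0,0,60],
    [0,0,22,0,0,0,60],
    [0,0,20,0,0,0,60],
    [0,0,12,0,0,0,60],
  ],
)

```text
clock: 5.0
eef_pos: [0.5071, -0.3141, 0.061]
ee_rot: [3.141, -0.002, 2.87]
contact_force: [-0.7, 0.8, 0.5]
opening: 0.698
grip_force: 0.0
```

jog_arm(
  motion=[
    [0,0,0,0,0,0,40],
    [0,0,0,0,0,0,32],
    [0,0,0,0,0,0,28],
    [0,0,0,0,0,0,26],
    [0,0,0,0,0,0,26],
  ],
)

```text
clock: 5.5
eef_pos: [0.5082, -0.3146, 0.0641]
ee_rot: [-3.141, 0.001, 2.87]
contact_force: [0.3, 0.2, 0.2]
opening: 0.304
grip_force: 0.2
```

```bash
python3 -c "
from h import *
to(.507,-.313,.06,2.87,5)"
```

```text
clock 5.5 pos [ 0.5082 -0.3146  0.0641] [-3.141e+00  1.000e-03  2.870e+00] F [0.3 0.2 0.2] T [ 0.06 -0.04  0.02] op 0.304 0.2190380310639739
translate in start frame mm [1.6 1.2 4.1] in goal frame [1.6 1.2 4.1] rot [-0.     0.001 -0.   ] per row / 5 [0.3 0.2 0.8]
```

jog_arm(
  motion=[
    [0,0,4,0,0,0,24],
    [0,0,0,0,0,0,20],
    [0,0,0,0,0,0,14],
    [0,0,0,0,0,0,10],
    [0,0,0,0,0,0,10],
  ],
)

```text
clock: 6.0
eef_pos: [0.5079, -0.3146, 0.0593]
ee_rot: [-3.141, 0.0, 2.87]
contact_force: [1.2, -0.3, 0.7]
opening: 0.253
grip_force: 58.9
```

```bash
python3 -c "
from h import *
to(.507,-.313,.2,2.87,5)
q=shot('scene')
u,v=proj(q,[.507,-.313,.09]).astype(int);w=cv2.resize(q['img'][v-32:v+32,u-32:u+32,::-1],None,fx=6,fy=6,interpolation=2)
cv2.imwrite('pics/crop3.png',w)"
```

```text
clock 6.0 pos [ 0.5079 -0.3146  0.0593] [-3.141  0.     2.87 ] F [ 1.2 -0.3  0.7] T [-0.18 -0.18  0.05] op 0.253 58.93363058567047
translate in start frame mm [   1.2    1.3 -140.7] in goal frame [   1.2    1.3 -140.7] rot [-0.  0. -0.] per row / 5 [  0.2   0.3 -28.1]
```

View pics/crop3.png

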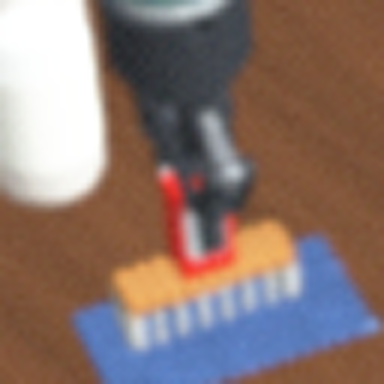

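jog_arm(
  motion=[
    [0,0,-5,0,0,0,10],
    [0,0,-15,0,0,0,10],
    [0,0,-25,0,0,0,10],
    [0,0,-25,0,0,0,10],
    [0,0,-15,0,0,0,10],
  ],
)

```text
clock: 6.55
eef_pos: [0.5083, -0.3148, 0.1475]
ee_rot: [-3.141, 0.003, 2.87]
contact_force: [1.4, -0.1, -2.3]
opening: 0.251
grip_force: 58.7
```

```bash
cat > tr.py <<'E'
from fit import *
ims=[shot("top"),shot("scene")]
U=[.586,-.024,.175,.0]
allT=[]
for c in ims:
    h=hsv(c); hh,s,v=h[...,0],h[...,1],h[...,2]
    red=((hh<6)|(hh>174))&(s>110)&(v>90); yel=(hh>20)&(hh<36)&(s>90)&(v>120)
    T=[]
    for m,y0 in ((red,-132),(yel,104)):
        f=lambda u,y0=y0:[place(box(-65,65,y0,y0+28,40.3,40.5),u[0],u[1],u[2],0,u[3] if len(u)>3 else 0)]
        near=cv2.dilate((soft(c,f(U),(0,384,0,512))>.1).astype(np.uint8),np.ones((9,9)))
        k=m&(near>0); n,l,st,_=cv2.connectedComponentsWithStats(k.astype(np.uint8)); k=l==1+st[1:,4].argmax(); print(k.sum(),soft(c,f(U),(0,384,0,512)).sum().round())
        T.append((c,k,f))
    print(*fit(T,U[:3],[.005,.005,.03])); allT+=T
    allT[-2:]=T
print(*fit(allT,U,[.005,.005,.03,.01]))
for n in ("pencil1",):
  for c in ims: 
    for r in models.recognise(c,n)[:6]: print(n,r["conf"],at(c,r["position"],.045))
to(.6065,-.1402,.13,3.317,7)
E
python3 tr.py
```

```text
440 453.0
521 461.0
[ 0.5851 -0.0233  0.1725] 0.07292867834135928
284 322.0
468 389.0
[ 0.588  -0.0236  0.1843] 0.13260284877822642
[ 0.5861 -0.0237  0.1758  0.0176] 0.19986236098961568
pencil1 0.55 [ 0.6015 -0.0851  0.045 ]
pencil1 0.49 [ 0.5893 -0.0092  0.045 ]
pencil1 0.62 [0.5744 0.0262 0.045 ]
pencil1 0.55 [ 0.5909 -0.0087  0.045 ]
pencil1 0.38 [ 0.5946 -0.0456  0.045 ]
pencil1 0.35 [ 0.6639 -0.4572  0.045 ]
clock 6.75 pos [ 0.5075 -0.3142  0.1436] [ 3.141 -0.001  2.87 ] F [-0.7  0.5 -3.7] T [ 0.03 -0.01  0.01] op 0.251 58.75077545642853
translate in start frame mm [-48.6 194.2  13.7] in goal frame [-127.8  154.1   13.6] rot [ 0.001 -0.001 -0.447] per row / 7 [-18.3  22.    1.9]
```

jog_arm(
  motion=[
    [0,0,0,0,0,-0.11,10],
    [0,0,0,0,0,-0.112,10],
    [0,0,0,0,0,-0.112,10],
    [0,0,0,0,0,-0.112,10],
    [-15,18,2,0,0,0,10],
  ],
)

```text
clock: 7.25
eef_pos: [0.5179, -0.2954, 0.1403]
ee_rot: [3.14, -0.003, -2.967]
contact_force: [-0.2, 0.6, -1.8]
opening: 0.253
grip_force: 58.9
```

jog_arm(
  motion=[
    [-25,30,3,0,0,0,10],
    [-30,36,3,0,0,0,10],
    [-30,36,3,0,0,0,10],
    [-20,24,3,0,0,0,10],
    [-8,10,0,0,0,0,10],
  ],
)

```text
clock: 7.75
eef_pos: [0.6071, -0.1373, 0.1275]
ee_rot: [3.139, -0.004, -2.964]
contact_force: [-0.1, 0.3, -2.2]
opening: 0.253
grip_force: 58.9
```

jog_arm(
  motion=[
    [0,0,2,0,0,0,10],
    [0,0,2,0,0,0,10],
    [0,0,2,0,0,0,10],
    [0,0,0,0,0,0,10],
    [0,0,0,0,0,0,10],
  ],
)

```text
clock: 8.25
eef_pos: [0.6068, -0.1416, 0.1243]
ee_rot: [-3.142, -0.0, -2.969]
contact_force: [-0.2, -0.3, -2.9]
opening: 0.25
grip_force: 58.9
```

```bash
python3 -c "
from h import *
to(.6067,-.1402,.11,3.317,5)
for i in range(4):
    q=shot('scene'); s=status.state(); print(s['eef_pos'].round(4),s['contact_force'].round(2))
to(.6067,-.1402,.11,3.317,5)
cv2.imwrite('pics/c4.png',cv2.resize(q['img'][100:240,150:330,::-1],None,fx=4,fy=4,interpolation=2))
"
```

```text
clock 8.25 pos [ 0.6068 -0.1416  0.1243] [-3.142 -0.    -2.969] F [-0.2 -0.3 -2.9] T [ 0.05 -0.03 -0.04] op 0.25 58.907904624938965
translate in start frame mm [-0.1  1.3 14.3] in goal frame [-0.1  1.3 14.3] rot [-0.    -0.    -0.003] per row / 5 [-0.   0.3  2.9]
[ 0.6069 -0.1414  0.1245] [-0.04  0.12 -1.38]
[ 0.607  -0.1412  0.1245] [ 0.64  0.5  -2.81]
[ 0.6071 -0.141   0.1246] [-0.44 -0.94 -2.43]
[ 0.6071 -0.1409  0.1245] [-0.3  -0.03 -2.57]
clock 8.45 pos [ 0.6071 -0.1409  0.1245] [-3.142  0.    -2.968] F [-0.3 -0.  -2.6] T [-0.03 -0.05 -0.03] op 0.252 58.90774726867676
translate in start frame mm [ 0.3  0.7 14.5] in goal frame [ 0.3  0.7 14.5] rot [-0.     0.    -0.002] per row / 5 [0.1 0.1 2.9]
```

View pics/c4.png

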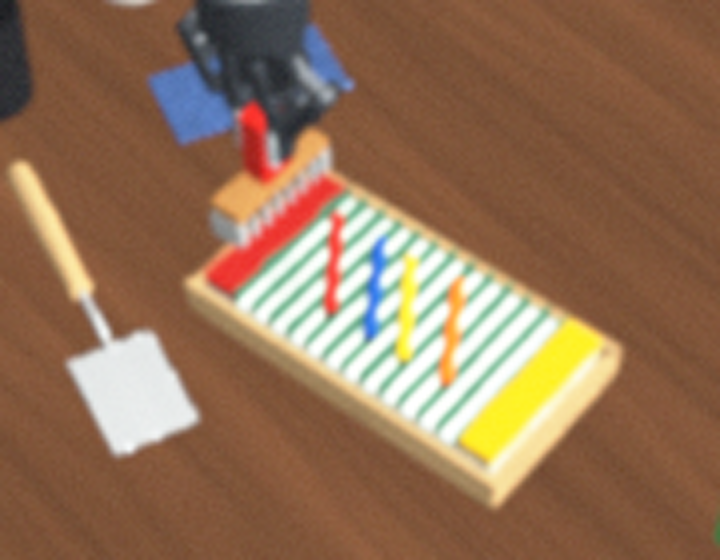

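jog_arm(
  motion=[
    [0,0,7,0,0,0,10],
    [0,0,8,0,0,0,10],
    [0,0,6,0,0,0,10],
    [0,0,2,0,0,0,10],
    [0,0,1,0,0,0,10],
  ],
)

```text
clock: 8.95
eef_pos: [0.6069, -0.1405, 0.0997]
ee_rot: [3.141, -0.001, -2.967]
contact_force: [0.3, -0.5, -3.0]
opening: 0.249
grip_force: 59.0
```

jog_arm(
  motion=[
    [0,0,1,0,0,0,10],
    [0,0,0.5,0,0,0,10],
    [0,0,0.5,0,0,0,10],
    [0,0,0.5,0,0,0,10],
    [0,0,0,0,0,0,10],
  ],
)

```text
clock: 9.45
eef_pos: [0.6072, -0.1406, 0.0978]
ee_rot: [3.142, 0.0, -2.967]
contact_force: [-0.3, -0.4, -3.2]
opening: 0.248
grip_force: 59.0
```

```bash
cat > f.py <<'E'
from h import *
F=[];P=[]
for i in range(3):
    shot('scene'); s=status.state(); F.append(s['contact_force']);P.append(s['eef_pos'])
F=np.mean(F,0);P=np.mean(P,0)
c,s_=np.cos(.176),np.sin(.176); d=P[:2]-[.586,-.0237]
print('clk',s['clock'],'z',P[2].round(4),'tray xy',(1e3*np.array([c*d[0]+s_*d[1],-s_*d[0]+c*d[1]])).round(1),'F',F.round(2),'press',(F[2]+2.4).round(1),'rot',s['ee_rot'].round(3),'T',s['wrist_torque'].round(2),s['opening'].round(3))
E
python3 f.py
```

```text
Traceback (most recent call last):
  File "f.py", line 7, in <module>
    print('clk',s['clock'],'z',P[2].round(4),'tray xy',(1e3*np.array([c*d[0]+s_*d[1],-s_*d[0]+c*d[1]])).round(1),'F',F.round(2),'press',(F[2]+2.4).round(1),'rot',s['ee_rot'].round(3),'T',s['wrist_torque'].round(2),s['opening'].round(3))
                                                                                                                                                                                                                      ^^^^^^^^^^^^^^^^^^
AttributeError: 'float' object has no attribute 'round'
```

```bash
sed -i "s/s\['opening'\].round(3)/s['opening']/" f.py
```

jog_arm(
  motion=[
    [0,0,0.6,0,0,0,10],
    [0,0,0.6,0,0,0,10],
    [0,0,0.6,0,0,0,10],
    [0,0,0.2,0,0,0,10],
    [0,0,0,0,0,0,10],
  ],
)

```text
clock: 10.1
eef_pos: [0.6071, -0.1406, 0.0957]
ee_rot: [3.141, -0.0, -2.967]
contact_force: [-0.1, -0.2, -2.3]
opening: 0.246
grip_force: 59.0
```

```bash
python3 f.py
```

```text
clk 10.25 z 0.0958 tray xy [   0.4 -118.8] F [ 0.43  0.15 -1.78] press 0.6 rot [ 3.142  0.    -2.967] T [ 0.01 -0.03  0.02] 0.24627294350555048
```

jog_arm(
  motion=[
    [0,0,0.5,0,0,0,10],
    [0,0,0.5,0,0,0,10],
    [0,0,0.3,0,0,0,10],
    [0,0,0.2,0,0,0,10],
    [0,0,0,0,0,0,10],
  ],
)

```text
clock: 10.75
eef_pos: [0.6071, -0.1406, 0.0942]
ee_rot: [3.142, -0.0, -2.967]
contact_force: [0.4, -0.7, -2.2]
opening: 0.253
grip_force: 59.0
```

```bash
python3 f.py
```

```text
clk 10.9 z 0.0943 tray xy [   0.4 -118.8] F [ 0.27  0.18 -2.64] press -0.2 rot [ 3.142  0.    -2.967] T [ 0.01  0.02 -0.01] 0.24679911538544866
```

jog_arm(
  motion=[
    [0,0,0.5,0,0,0,10],
    [0,0,0.5,0,0,0,10],
    [0,0,0.3,0,0,0,10],
    [0,0,0.2,0,0,0,10],
    [0,0,0,0,0,0,10],
  ],
)

```text
clock: 11.4
eef_pos: [0.6073, -0.1406, 0.0933]
ee_rot: [-3.141, 0.001, -2.967]
contact_force: [-0.8, -0.0, 2.1]
opening: 0.245
grip_force: 59.6
```

```bash
python3 f.py
```

```text
clk 11.55 z 0.0932 tray xy [   0.5 -118.9] F [-1.39  0.61  2.  ] press 4.4 rot [-3.141e+00  1.000e-03 -2.967e+00] T [0.11 0.24 0.05] 0.24953363359580244
```

jog_arm(
  motion=[
    [0,0,0,-0.008,0,0,10],
    [0,0,0,-0.008,0,0,10],
    [0,0,0,0,0,0,10],
    [0,1.5,0,0,0,0,10],
    [0,2.5,0,0,0,0,10],
  ],
)

```text
clock: 12.05
eef_pos: [0.6066, -0.1368, 0.093]
ee_rot: [3.126, 0.001, -2.968]
contact_force: [0.1, -1.6, 3.8]
opening: 0.252
grip_force: 59.7
```

```bash
python3 f.py
```

```text
clk 12.2 z 0.093 tray xy [   0.5 -114.5] F [-0.25 -0.88  3.02] press 5.4 rot [ 3.125  0.    -2.967] T [-0.17 -0.1   0.01] 0.25548529321881913
```

jog_arm(
  motion=[
    [0,3,0,0,0,0,10],
    [0,3,0,0,0,0,10],
    [0,3,0,0,0,0,10],
    [0,3,0,0,0,0,10],
    [0,3,0,0,0,0,10],
  ],
)

```text
clock: 12.7
eef_pos: [0.6038, -0.1216, 0.0932]
ee_rot: [3.126, 0.0, -2.967]
contact_force: [-0.3, -3.3, 3.4]
opening: 0.247
grip_force: 59.8
```

```bash
python3 f.py
```

```text
clk 12.85 z 0.0932 tray xy [  0.5 -99.1] F [0.07 0.19 3.54] press 5.9 rot [ 3.125  0.    -2.967] T [ 0.12 -0.07 -0.03] 0.24878579610985682
```

Good; press steady. Continue two calls at a time.

jog_arm(
  motion=[
    [0,3,0,0,0,0,10],
    [0,3,0,0,0,0,10],
    [0,3,0,0,0,0,10],
    [0,3,0,0,0,0,10],
    [0,3,0,0,0,0,10],
  ],
)

```text
clock: 13.35
eef_pos: [0.6012, -0.1069, 0.0934]
ee_rot: [3.126, 0.0, -2.967]
contact_force: [0.9, -2.6, 4.1]
opening: 0.247
grip_force: 59.9
```

jog_arm(
  motion=[
    [0,3,0,0,0,0,10],
    [0,3,0,0,0,0,10],
    [0,3,0,0,0,0,10],
    [0,3,0,0,0,0,10],
    [0,3,0,0,0,0,10],
  ],
)

```text
clock: 13.85
eef_pos: [0.5986, -0.0921, 0.0936]
ee_rot: [3.125, 0.0, -2.967]
contact_force: [-0.2, -2.2, 4.1]
opening: 0.252
grip_force: 59.8
```

```bash
python3 f.py
```

```text
clk 14.0 z 0.0936 tray xy [  0.5 -69.1] F [-0.48 -0.32  3.78] press 6.2 rot [ 3.125 -0.    -2.967] T [ 0.1  -0.02 -0.04] 0.24901517439895476
```

jog_arm(
  motion=[
    [0,3,0,0,0,0,10],
    [0,3,-0.1,0,0,0,10],
    [0,3,0,0,0,0,10],
    [0,3,0,0,0,0,10],
    [0,3,0,0,0,0,10],
  ],
)

```text
clock: 14.5
eef_pos: [0.596, -0.0773, 0.0939]
ee_rot: [3.125, -0.0, -2.967]
contact_force: [0.5, -1.7, 3.0]
opening: 0.251
grip_force: 59.8
```

jog_arm(
  motion=[
    [0,3,0,0,0,0,10],
    [0,3,-0.1,0,0,0,10],
    [0,3,0,0,0,0,10],
    [0,3,0,0,0,0,10],
    [0,3,0,0,0,0,10],
  ],
)

```text
clock: 15.0
eef_pos: [0.5934, -0.0626, 0.0942]
ee_rot: [3.126, -0.0, -2.967]
contact_force: [-0.1, -1.6, 2.8]
opening: 0.252
grip_force: 59.7
```

```bash
python3 f.py
```

```text
clk 15.15 z 0.0942 tray xy [  0.5 -39.1] F [-1.07 -0.45  2.75] press 5.2 rot [ 3.125 -0.    -2.967] T [ 0.12 -0.01 -0.03] 0.2519506009618495
```

jog_arm(
  motion=[
    [0,3,0,0,0,0,10],
    [0,3,0,0,0,0,10],
    [0,3,0,0,0,0,10],
    [0,3,0,0,0,0,10],
    [0,3,0,0,0,0,10],
  ],
)

```text
clock: 15.65
eef_pos: [0.5909, -0.0481, 0.0945]
ee_rot: [3.126, 0.0, -2.967]
contact_force: [0.5, -7.2, 1.2]
opening: 0.248
grip_force: 59.8
```

jog_arm(
  motion=[
    [0,3,0,0,0,0,10],
    [0,3,0,0,0,0,10],
    [0,3,0,0,0,0,10],
    [0,3,0,0,0,0,10],
    [0,3,0,0,0,0,10],
  ],
)

```text
clock: 16.15
eef_pos: [0.5882, -0.0327, 0.0947]
ee_rot: [3.125, -0.0, -2.967]
contact_force: [1.0, -2.1, 2.5]
opening: 0.252
grip_force: 60.5
```

```bash
python3 f.py; python3 -c "
from h import *
q=shot('scene')
cv2.imwrite('pics/c5.png',cv2.resize(q['img'][100:240,150:330,::-1],None,fx=4,fy=4,interpolation=2))"
```

```text
clk 16.3 z 0.0947 tray xy [ 0.6 -8.9] F [-0.08  0.48  2.62] press 5.0 rot [ 3.124 -0.    -2.967] T [ 0.19  0.01 -0.05] 0.25245895920007183
```

View pics/c5.png

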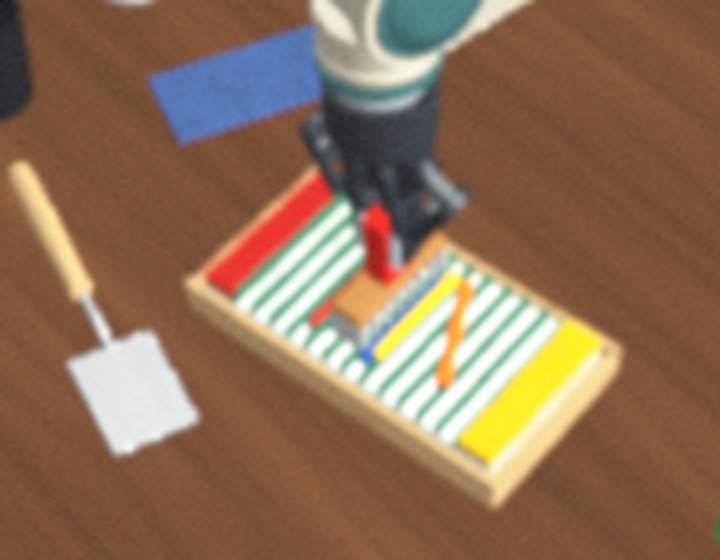

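jog_arm(
  motion=[
    [0,2.5,0,0,0,0,10],
    [0,2.5,0,0,0,0,10],
    [0,2.5,0,0,0,0,10],
    [0,2.5,0,0,0,0,10],
    [0,2.5,0,0,0,0,10],
  ],
)

```text
clock: 16.85
eef_pos: [0.586, -0.0208, 0.0949]
ee_rot: [3.126, -0.0, -2.967]
contact_force: [0.7, -2.0, 2.9]
opening: 0.251
grip_force: 60.5
```

```bash
python3 f.py
```

```text
clk 17.0 z 0.0949 tray xy [0.6 3.2] F [-0.17 -0.31  2.55] press 5.0 rot [ 3.125 -0.    -2.967] T [ 0.03 -0.03  0.05] 0.24811997590825546
```

jog_arm(
  motion=[
    [0,2.5,0,0,0,0,10],
    [0,2.5,0,0,0,0,10],
    [0,2.5,0,0,0,0,10],
    [0,2.5,0,0,0,0,10],
    [0,2.5,0,0,0,0,10],
  ],
)

```text
clock: 17.5
eef_pos: [0.5839, -0.0084, 0.0951]
ee_rot: [3.125, 0.0, -2.967]
contact_force: [-0.4, -2.4, 1.8]
opening: 0.246
grip_force: 60.5
```

jog_arm(
  motion=[
    [0,2.5,0,0,0,0,10],
    [0,2.5,0,0,0,0,10],
    [0,2.5,0,0,0,0,10],
    [0,2.5,0,0,0,0,10],
    [0,2.5,0,0,0,0,10],
  ],
)

```text
clock: 18.0
eef_pos: [0.5817, 0.0039, 0.0953]
ee_rot: [3.126, 0.0, -2.967]
contact_force: [0.2, -1.5, 2.5]
opening: 0.255
grip_force: 60.5
```

```bash
python3 f.py
```

```text
clk 18.15 z 0.0953 tray xy [ 0.6 28.2] F [0.32 0.5  1.63] press 4.0 rot [ 3.125 -0.    -2.967] T [ 0.04 -0.09 -0.04] 0.24766127768453394
```

jog_arm(
  motion=[
    [0,2.5,0.1,0,0,0,10],
    [0,2.5,0.1,0,0,0,10],
    [0,2.5,0,0,0,0,10],
    [0,2.5,0,0,0,0,10],
    [0,2.5,0,0,0,0,10],
  ],
)

```text
clock: 18.65
eef_pos: [0.5796, 0.0162, 0.0954]
ee_rot: [3.126, 0.0, -2.967]
contact_force: [0.1, -1.3, 3.5]
opening: 0.254
grip_force: 60.5
```

jog_arm(
  motion=[
    [0,2.5,0,0,0,0,10],
    [0,2.5,0,0,0,0,10],
    [0,2.5,0,0,0,0,10],
    [0,2.5,0,0,0,0,10],
    [0,2.5,0,0,0,0,10],
  ],
)

```text
clock: 19.15
eef_pos: [0.5774, 0.0285, 0.0955]
ee_rot: [3.125, 0.0, -2.967]
contact_force: [-0.1, -2.4, 2.3]
opening: 0.248
grip_force: 60.5
```

```bash
python3 f.py
```

```text
clk 19.3 z 0.0955 tray xy [ 0.7 53.2] F [0.39 0.42 3.08] press 5.5 rot [ 3.125 -0.    -2.967] T [ 0.11 -0.07  0.02] 0.2489427880427635
```

jog_arm(
  motion=[
    [0,2.5,0,0,0,0,10],
    [0,2.5,0,0,0,0,10],
    [0,2.5,0,0,0,0,10],
    [0,2.5,0,0,0,0,10],
    [0,2.5,0,0,0,0,10],
  ],
)

```text
clock: 19.8
eef_pos: [0.5752, 0.0408, 0.0957]
ee_rot: [3.125, 0.0, -2.967]
contact_force: [0.1, -2.0, 2.9]
opening: 0.249
grip_force: 60.5
```

jog_arm(
  motion=[
    [0,2.5,0,0,0,0,10],
    [0,2.5,0,0,0,0,10],
    [0,2.5,0,0,0,0,10],
    [0,2.5,0,0,0,0,10],
    [0,2.5,0,0,0,0,10],
  ],
)

```text
clock: 20.3
eef_pos: [0.573, 0.0531, 0.0959]
ee_rot: [3.126, -0.0, -2.967]
contact_force: [0.7, -0.4, 2.6]
opening: 0.249
grip_force: 60.5
```

```bash
python3 f.py;  python3 -c "
from h import *
q=shot('scene')
cv2.imwrite('pics/c6.png',cv2.resize(q['img'][100:240,150:330,::-1],None,fx=4,fy=4,interpolation=2))"
```

```text
clk 20.45 z 0.0959 tray xy [ 0.7 78.2] F [0.09 0.41 2.5 ] press 4.9 rot [ 3.125 -0.    -2.967] T [ 0.06 -0.07 -0.01] 0.2487664150508844
```

View pics/c6.png

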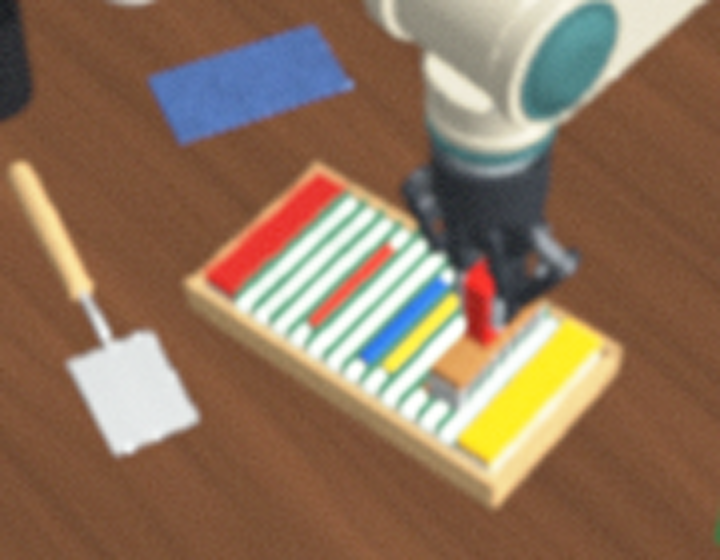

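jog_arm(
  motion=[
    [0,2.5,0,0,0,0,10],
    [0,2.5,0,0,0,0,10],
    [0,2.5,0,0,0,0,10],
    [0,2.5,0,0,0,0,10],
    [0,2.5,0,0,0,0,10],
  ],
)

```text
clock: 21.0
eef_pos: [0.5709, 0.0654, 0.0961]
ee_rot: [3.126, 0.0, -2.967]
contact_force: [0.3, -1.5, 1.5]
opening: 0.253
grip_force: 60.5
```

jog_arm(
  motion=[
    [0,2.5,0,0,0,0,10],
    [0,2.5,0,0,0,0,10],
    [0,2.5,0,0,0,0,10],
    [0,2.5,0,0,0,0,10],
    [0,2.5,0,0,0,0,10],
  ],
)

```text
clock: 21.5
eef_pos: [0.5687, 0.0777, 0.0963]
ee_rot: [3.125, -0.0, -2.967]
contact_force: [1.3, -1.5, 1.8]
opening: 0.251
grip_force: 60.5
```

jog_arm(
  motion=[
    [0,3,0,0,0,0,10],
    [0,3,0,0,0,0,10],
    [0,3,0,0,0,0,10],
    [0,3,0,0,0,0,10],
    [0,2,0,0,0,0,10],
  ],
)

```text
clock: 22.0
eef_pos: [0.5663, 0.0916, 0.0966]
ee_rot: [3.125, 0.0, -2.967]
contact_force: [0.3, -1.7, 0.5]
opening: 0.253
grip_force: 60.5
```

```bash
python3 f.py
```

```text
clk 22.15 z 0.0966 tray xy [  0.8 117.2] F [-0.22  0.29  1.84] press 4.2 rot [ 3.125  0.    -2.967] T [ 0.12 -0.04 -0.  ] 0.24852897834643575
```

jog_arm(
  motion=[
    [0,0,-4,0,0,0,10],
    [0,0,-10,0,0,0,10],
    [0,0,-18,0.008,0,0,10],
    [0,0,-18,0.008,0,0,10],
    [0,0,-10,0,0,0,10],
  ],
)

```text
clock: 22.65
eef_pos: [0.5669, 0.0908, 0.1586]
ee_rot: [-3.142, 0.002, -2.967]
contact_force: [0.5, 0.1, -1.7]
opening: 0.253
grip_force: 59.9
```

jog_arm(
  motion=[
    [6,-20,0,0,0,0,10],
    [13,-39,0,0,0,0,10],
    [13,-39,0,0,0,0,10],
    [13,-39,0,0,0,0,10],
    [13,-39,0,0,0,0,10],
  ],
)

```text
clock: 23.15
eef_pos: [0.5392, -0.0942, 0.1565]
ee_rot: [3.141, -0.0, -2.967]
contact_force: [0.5, -0.2, -3.2]
opening: 0.247
grip_force: 60.0
```

jog_arm(
  motion=[
    [13,-39,0,0,0,0,10],
    [13,-39,0,0,0,0,10],
    [13,-39,0,0,0,0,10],
    [13,-39,0,0,0,0,10],
    [13,-39,0,0,0,0,10],
  ],
)

```text
clock: 23.65
eef_pos: [0.5089, -0.2976, 0.1564]
ee_rot: [3.141, -0.0, -2.968]
contact_force: [0.4, -0.0, -2.0]
opening: 0.249
grip_force: 60.0
```

jog_arm(
  motion=[
    [5,-18,0,0,0,0.11,10],
    [0,0,0,0,0,0.112,10],
    [0,0,0,0,0,0.112,10],
    [0,0,0,0,0,0.112,10],
    [0,0,0,0,0,0,10],
  ],
)

```text
clock: 24.15
eef_pos: [0.5076, -0.3146, 0.1563]
ee_rot: [3.141, -0.001, 2.869]
contact_force: [0.5, 1.2, -2.0]
opening: 0.248
grip_force: 60.0
```

```bash
python3 -c "
from h import *
to(.508,-.313,.063,2.87,5)
p=shot('top');q=shot('scene');w=[]
to(.508,-.313,.063,2.87,5)
for c in (p,q):
    u,v=proj(c,[.586,-.024,.04]).astype(int); w.append(cv2.resize(c['img'][v-48:v+48,u-64:u+64,::-1],None,fx=6,fy=6,interpolation=2))
cv2.imwrite('pics/c7.png',cv2.resize(np.vstack(w),None,fx=.52,fy=.52,interpolation=3))"
```

```text
clock 24.15 pos [ 0.5076 -0.3146  0.1563] [ 3.141e+00 -1.000e-03  2.869e+00] F [ 0.5  1.2 -2. ] T [ 0.01 -0.02  0.01] op 0.248 59.98488664627075
translate in start frame mm [-0.   1.6 93.3] in goal frame [ 0.   1.7 93.3] rot [ 0.001 -0.001 -0.001] per row / 5 [ 0.   0.3 18.7]
clock 24.25 pos [ 0.5077 -0.3146  0.1564] [ 3.141 -0.     2.873] F [-0.1  0.4 -2.3] T [-0.    0.03 -0.  ] op 0.25 59.98429298400879
translate in start frame mm [ 0.1  1.6 93.4] in goal frame [ 0.1  1.6 93.4] rot [ 0.    -0.     0.003] per row / 5 [ 0.   0.3 18.7]
```

View pics/c7.png

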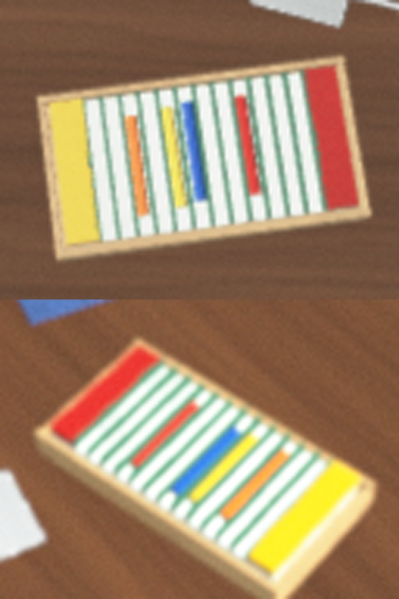

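```bash
cat > pen.py <<'E'
from fit import *
for name in ("top","scene"):
    c=shot(name); h=hsv(c); hh,s,v=[h[...,i] for i in range(3)]
    reg=soft(c,[place(box(-60,60,-97,97,35,40),.586,-.0237,.176,0,.016)],(0,384,0,512))>.9
    for n,lo,hi in (("red",-8,5),("blue",100,125),("yel",22,34),("org",8,19)):
        m=reg&(s>110)&(v>90)&(((hh>=lo)&(hh<=hi))|(hh-180>=lo))
        k,l,st,_=cv2.connectedComponentsWithStats(m.astype(np.uint8))
        if k<2: print(n,"none"); continue
        m=l==1+st[1:,4].argmax(); r,cc=np.where(m)
        W=np.array([at(c,(a,b),.0345) for a,b in zip(cc,r)])[:,:2]-[.586,-.0237]
        C,S_=np.cos(.176),np.sin(.176); L=np.c_[W@[C,S_],W@[-S_,C]]*1e3
        sl=np.polyfit(L[:,0],L[:,1],1)[0]; my=L[:,1].mean()
        print(name,n,len(r),"centre",L.mean(0).round(1),"slope",sl.round(3),"len",np.ptp(L[:,0]).round(),"off groove",((my-8.5+8.5)%17-8.5).round(1))
E
python3 pen.py
```

```text
top red 100 centre [  2.4 -41.3] slope 0.0 len 88.0 off groove 1.2
top blue 106 centre [3.9 7.2] slope -0.003 len 88.0 off groove -1.3
top yel 103 centre [ 0.8 26.9] slope 0.01 len 88.0 off groove 1.4
top org 113 centre [-1.3 61.3] slope -0.008 len 90.0 off groove 1.8
scene red 57 centre [  2.1 -43.9] slope 0.014 len 87.0 off groove -1.4
scene blue 101 centre [3.6 6.3] slope -0.006 len 89.0 off groove -2.2
scene yel 105 centre [-1.3 24.1] slope 0.008 len 89.0 off groove -1.4
scene org 102 centre [-1.  58.4] slope -0.004 len 88.0 off groove -1.1
```

jog_arm(
  motion=[
    [0,5,10,0,0,0,10],
    [0,4,20,0,0,0,10],
    [0,0,25,0,0,0,10],
    [0,0,22,0,0,0,10],
    [0,0,12,0,0,0,10],
  ],
)

```text
clock: 24.85
eef_pos: [0.5092, -0.3048, 0.0644]
ee_rot: [3.14, -0.004, 2.871]
contact_force: [-0.8, 0.3, -3.1]
opening: 0.248
grip_force: 60.0
```

jog_arm(
  motion=[
    [0,0,2,0,0,0,10],
    [0,0,1,0,0,0,10],
    [0,0,1,0,0,0,10],
    [0,0,0.5,0,0,0,10],
    [0,0,0,0,0,0,10],
  ],
)

```text
clock: 25.35
eef_pos: [0.5105, -0.3062, 0.0638]
ee_rot: [-3.141, 0.001, 2.87]
contact_force: [-0.7, 0.4, -3.0]
opening: 0.253
grip_force: 60.0
```

```bash
python3 f.py
```

```text
clk 25.5 z 0.0635 tray xy [-123.9 -264.8] F [-0.29  0.26 -2.49] press -0.1 rot [-3.142  0.     2.87 ] T [0.04 0.   0.03] 0.24844292019334957
```

jog_arm(
  motion=[
    [0,0,1.2,0,0,0,10],
    [0,0,1,0,0,0,10],
    [0,0,0.8,0,0,0,10],
    [0,0,0.3,0,0,0,10],
    [0,0,0,0,0,0,10],
  ],
)

```text
clock: 26.0
eef_pos: [0.5102, -0.3059, 0.0596]
ee_rot: [3.141, -0.0, 2.87]
contact_force: [-0.6, -0.4, -2.1]
opening: 0.25
grip_force: 60.0
```

```bash
python3 f.py
```

```text
clk 26.15 z 0.0597 tray xy [-124.  -264.6] F [-0.53  0.09 -2.62] press -0.2 rot [3.142 0.    2.87 ] T [-0.04 -0.04 -0.01] 0.25276750537485654
```

jog_arm(
  motion=[
    [0,0,0.3,0,0,0,10],
    [0,0,0.3,0,0,0,10],
    [0,0,0.2,0,0,0,10],
    [0,0,0,0,0,0,10],
    [0,0,0,0,0,0,10],
  ],
)

```text
clock: 26.65
eef_pos: [0.5103, -0.306, 0.0593]
ee_rot: [-3.142, 0.0, 2.87]
contact_force: [-1.4, 1.1, 0.9]
opening: 0.246
grip_force: 60.3
```

```bash
python3 f.py
```

```text
clk 26.8 z 0.0593 tray xy [-123.9 -264.7] F [-1.26  1.34  1.79] press 4.2 rot [-3.142  0.     2.87 ] T [0.14 0.24 0.03] 0.25017745732597796
```

Contact with the pad, about 4 N. Release gently, then lift.

jog_arm(
  motion=[
    [0,0,0,0,0,0,24],
    [0,0,0,0,0,0,30],
    [0,0,0,0,0,0,42],
    [0,0,0,0,0,0,52],
    [0,0,0,0,0,0,52],
  ],
)

```text
clock: 27.3
eef_pos: [0.5102, -0.306, 0.0589]
ee_rot: [3.142, 0.0, 2.87]
contact_force: [-0.9, -0.2, -0.5]
opening: 0.607
grip_force: 0.0
```

jog_arm(
  motion=[
    [0,0,0,0,0,0,52],
    [0,0,-6,0,0,0,52],
    [0,0,-15,0,0,0,52],
    [0,0,-25,0,0,0,52],
    [0,0,-30,0,0,0,52],
  ],
)

```text
clock: 27.8
eef_pos: [0.51, -0.3058, 0.1363]
ee_rot: [3.141, -0.001, 2.87]
contact_force: [0.2, -0.9, 1.4]
opening: 0.611
grip_force: 0.0
```

jog_arm(
  motion=[
    [0,0,-30,0,0,0,52],
    [0,0,-30,0,0,0,52],
    [20,15,-10,0,0,0,52],
    [25,25,0,0,0,0,52],
    [25,30,0,0,0,0,52],
  ],
)

```text
clock: 28.3
eef_pos: [0.4611, -0.2194, 0.2068]
ee_rot: [-3.141, 0.003, 2.868]
contact_force: [0.1, 0.3, 0.3]
opening: 0.606
grip_force: 0.0
```

jog_arm(
  motion=[
    [25,35,0,0,0,0,52],
    [25,35,0,0,0,0,52],
    [25,35,0,0,0,0,52],
    [15,15,0,0,0,0,52],
    [0,0,0,0,0,0,52],
  ],
)

```text
clock: 28.8
eef_pos: [0.4066, -0.0782, 0.2068]
ee_rot: [3.141, 0.003, 2.873]
contact_force: [0.2, -0.0, 0.7]
opening: 0.609
grip_force: 0.0
```

```bash
python3 pen.py; python3 -c "
from h import *
s=status.state();print(s['clock'],s['eef_pos'],s['dq'])
p=shot('top');q=shot('scene')
cv2.imwrite('pics/c8.png',np.vstack([cv2.resize(c['img'][90:290,100:500,::-1] if c is p else c['img'][40:240,100:500,::-1],None,fx=1.5,fy=1.5) for c in (p,q)]))"
```

```text
top red 100 centre [  2.4 -41.3] slope 0.0 len 88.0 off groove 1.2
top blue 106 centre [3.9 7.2] slope -0.003 len 88.0 off groove -1.3
top yel 103 centre [ 0.8 26.9] slope 0.009 len 88.0 off groove 1.4
top org 114 centre [-1.7 61.2] slope -0.005 len 90.0 off groove 1.7
scene red 56 centre [  1.4 -44. ] slope 0.012 len 87.0 off groove -1.5
scene blue 100 centre [3.7 6.4] slope -0.008 len 89.0 off groove -2.1
scene yel 105 centre [-1.7 24.1] slope 0.011 len 90.0 off groove -1.4
scene org 102 centre [-1.  58.4] slope -0.004 len 88.0 off groove -1.1
28.9 [ 0.40741169 -0.08008737  0.20630059] [-0.02313889  0.02865558 -0.00898812 -0.00063224 -0.00669285 -0.00374892]
```

View pics/c8.png

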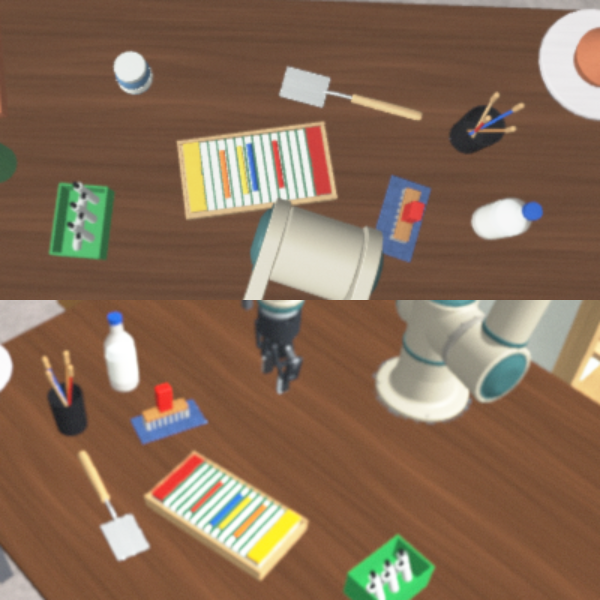

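The final picture shows the rake standing upright on its pad, all four pencils lying in grooves, the other things in place and the arm clear of everything. I'm handing the job in.

```bash
python3 -c "
from cell import workorder
print(workorder.close_job())"
```

```text
the job is handed in; nothing more can be done
None
```

I handed the job in after about 29 s: one comb pass, pressing about 4–6 N, dropped all four pencils into grooves, parallel, and the rake stands upright on its pad with nothing else seen to have moved.

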